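# Serve the crispbread from baking sheet to wire stand with the turner

## Task

Pick up the turner, slide its blade under the crispbread on the baking sheet and lift it on the blade, never touching the bread with the fingers. Carry it to the wire stand, hook its far edge under the stand's bent-over lip while the near edge is still raised above the two front stops, then lower the near edge so that the bread lies flat and centred on both rails behind the stops. Draw the turner out and set it down on its blade on the bare worktop, leaving the mug, spice jar and egg box where they are.

Things in the scene. Friction and masses are not known exactly. Their poses are not given: they have to be found in the camera images.
- turner: Kitchen turner (spatula), 0.15 kg: flat dark steel blade with three black slots, 85 x 62 x 2.5 mm, 0.7 mm at its straight front edge; a steel neck rises from its rear to a level black handle bar (100 long, 16 wide, 22 mm high). Origin: centre of the blade's underside; x runs from handle to front edge (at x = +42.5 mm), z up. It stands by itself on its blade; centre of mass 23 mm behind the origin.
- turner_grip (a point): Middle of the turner's handle, 112 mm behind the blade's centre and 45 mm above the blade's underside; handle 16 mm wide across y there.
- crispbread: Stiff brown dimpled crispbread, 110 x 110 mm square, 12 mm thick, 0.06 to 0.13 kg; the lower 4 mm of its edge is bevelled inwards by 7 mm. Origin: centre of its underside, z up. It lies on the baking sheet, its +x edge towards the sheet's far rim within 0.15 rad, 7 to 28 mm short of the rim.
- crispbread_far (a point): Middle of the crispbread's far (+x) edge, in the plane of the underside, 55 mm from its centre.
- crispbread_near (a point): Middle of the crispbread's near (-x) edge, in the plane of the underside, 55 mm from its centre.
- baking_sheet: Fixed aluminium baking sheet, 200 (x) x 140 (y) mm, flat, 4 mm thick, open in front and at the sides; at its far (+x) edge stands a rim 18 mm high whose inner face is at x = +94 mm, against which the bread can be pushed. Origin: centre of its underside on the worktop.
- stand: Fixed stand of 8 mm round steel wire. Origin on the worktop under its centre, x away from its open front. Two rails along x at y = +-43 mm, tops 50 mm above the worktop; between them nothing (78 mm clear) from 8 mm above the worktop up, except the lip's cross wire, so a blade can be lowered between them and drawn out to -x.
- stand_stops (a point): Midway between the two front stops: posts at the rails' front ends, rising 11 mm above the rail tops (to 61 mm), inner faces at stand x = -60 mm. The point lies at x = -60 mm, at the height of the rail tops.
- stand_lip (a point): Middle of the lip: two back posts (inner faces at stand x = +60 mm) bend forward over the rails, reaching to x = +36 mm, joined there by a cross wire. The lip's underside is 22 mm above the rail tops. The point lies at x = +36 mm, at that underside.
- stand_seat (a point): Centre of the stand's seat, at the height of the rail tops (50 mm above the worktop); axes as the stand's. The crispbread's origin belongs here.
- mug: White mug with grey dots, 82 mm across, 91 mm high; bystander, between sheet and stand at the back. Origin: centre of its underside.
- spice_jar: Spice jar with yellow-brown lid, 42 mm across, 96 mm high; bystander, between sheet and stand. Origin: centre of its underside.
- egg_box: Cardboard egg box, 106 x 156 x 72 mm; bystander to the right. Origin: centre of its underside.

How it is judged:
On the way, in this order (a step that is already met when the one before it is completed fails the run):
1. the crispbread is lifted off the sheet on the turner's blade (height (world z) of crispbread above 0.035 m and contact force between crispbread and turner above 0.2 N and contact force between crispbread and baking_sheet below 0.01 N and angle between crispbread's own z axis and vertical below 0.4 rad), for 0.2 s.
2. its far edge is under the stand's lip while its near edge is still above the front stops (horizontal distance between crispbread and stand_seat below 0.03 m and x of crispbread_far in the frame of stand_seat above 0.04 m and z of crispbread_far in the frame of stand_seat between -0.006 and 0.012 m and z of crispbread_near in the frame of stand_seat above 0.01 m), for 0.05 s.
3. it lies flat on both rails (distance between crispbread and stand_seat below 0.016 m and z of crispbread in the frame of stand_seat between -0.004 and 0.004 m and angle between crispbread's own z axis and vertical below 0.06 rad), for 0.1 s.
At the end, for the whole second after the job is handed in: Crispbread at rest flat on the rails (height within 4 mm, tilt < 0.06 rad), far edge under the lip, centre within 16 mm of the seat centre, square within 0.15 rad. Turner at rest flat on its blade on the bare worktop (tilt < 0.06 rad), touching neither sheet, stand nor bread (horizontal distance between crispbread and stand_seat below 0.016 m and z of crispbread in the frame of stand_seat between -0.004 and 0.004 m and angle between each of crispbread, turner's own z axis and vertical below 0.06 rad and angle between the x axis of crispbread and the x axis of stand, either way round below 0.15 rad and linear speed of each of crispbread, turner below 0.02 m/s and height (world z) of turner below 0.003 m and contact force between turner and baking_sheet below 0.02 N and contact force between turner and stand below 0.02 N and contact force between turner and crispbread below 0.02 N).
It fails at once if the fingers touch the crispbread (contact force between the fingers and crispbread above 0.3 N).
It fails at once if the mug is pushed more than 3 cm or tipped (distance of mug from where it was at the start of the episode above 0.03 m or angle between mug's own z axis and vertical above 0.4 rad).
It fails at once if the spice jar is pushed more than 3 cm or tipped (distance of spice_jar from where it was at the start of the episode above 0.03 m or angle between spice_jar's own z axis and vertical above 0.4 rad).
It fails at once if the egg box is pushed more than 3 cm or tipped (distance of egg_box from where it was at the start of the episode above 0.03 m or angle between egg_box's own z axis and vertical above 0.4 rad).
It also fails if it takes over 61 s, if anything falls off the work surface, if the arm or the gripper's body presses on something with over 40 N, if the wrist force passes 120 N, or if a joint passes its speed limit or range.

## Robot

A 7-joint arm with a two-finger parallel gripper is mounted at the origin on a cart in front of the work surface, level with it; the furniture and walls round the work are solid. World frame = base frame: x ahead of the robot, y to its left, z up, the work surface at z = 0. Lengths are in m, angles in rad, forces in N, time in s.
With the tool pointing down it reaches from about 0.4 to 0.85 m from the base axis. Payload 4.5 kg.
Tool frame: the origin (TCP) lies where the fingers leave the gripper's body, on its centre line; the fingertips stand 64 mm ahead of it and the grasp point (between the pads) lies 45 mm ahead of it; z points along the fingers, y is the direction in which the jaws open and shut (so a half turn about z gives the same grasp; the last joint's range is limited). The gripper opens to 88 mm and grips with 3 to 60 N. Pads are 18 mm wide; open, the fingers measure 123 mm over their backs; the gripper's body (75 mm by 187 mm) begins 45 mm behind the grasp point.
Start: joints at [-1.281, 0.689, -0.195, 1.565, 0.157, 0.902, -0.215], TCP at [0.158, 0.605, 0.303] pointing down, gripper open.
Joint ranges: [-3.01, 3.01], [-0.46, 2.08], [-1.47, 1.51], [0.13, 2.56], [-1, 4.14], [0.04, 2.09], [-2.66, 2.66]. Speed limits (rad/s): [2.57, 2.57, 3.14, 3.14, 3.14, 3.14, 3.14].

## Interface

Orientations are given as a unit quaternion [x, y, z, w].
In Python, from plant import monitor, snapshot, workorder, finder gives the robot as it stands.
- The arm moves only by the tool carry_out, never from a script. Its argument "motion" is one flat list of numbers, 6 for each row, row after row: the shift along the tool's x, y, z in cm, then the turn, a rotation vector about the tool's x, y, z in rad. In form: [x, y, z, rx, ry, rz, x, y, z, rx, ry, rz, ...]. A call has 1 to 8 rows; each row shifts and turns the commanded pose from where the row before left it, along the tool's axes as they then stand; what a row does not reach is not made up. A row lasts 1/8 s, in which the tool goes at most 62.5 mm and 10.7 degrees, less where a joint would pass 70% of its speed; a pose out of reach is approached as far as the arm can. A call with a gripper value outside its range is refused whole. "hand" is the finger opening in cm, from 0 to 8.81, set as the call begins (left out, the last holds). The fingers move at their own pace and stop on an object; "grip_force" is the grip in N (left out, the last holds). Time passes only in rows, so rows that do not move let the fingers close. It gives the time, the measured TCP pose, the force and the opening at its end, in the units of the state.
- monitor.get_state(): the state, without advancing time (a new reading comes with each control period).
- snapshot(name): name is "scene" or "top"; returns a dict with "frame" (384x512x3 uint8, red, green, blue), "range_z" (384x512 float32, m along the optical axis (not along the pixel's ray), 0 where there is no reading), "fx", "fy", "cx", "cy" (pixels), "rvec" (rotation vector, rad) and "tvec" (3), from world to camera coordinates, as OpenCV has them. Camera axes: x right, y down, z forward; pixel columns grow to the right and rows downward; lengths in m; the calibration is good to about 2 mm. A picture is of the moment at which its call begins.
- workorder.finish_job(): hands the job in, once; it reports no verdict.
Trained networks look in a picture, given as the dict that the camera call returned (one of the last four; its "shot" number tells which), for a name from the list of things; names that differ only in an ending like _2 or _b are one class to them, and where a whole thing is asked for, a point or a joint stands for the part that bears it (a point fixed in the world has none). Each returns a list of dicts, best first, with "p" (0 to 1); they miss things now and then, are a little off and sometimes report something else, mostly with a low value. They report only what shows in the picture. A call takes as long as a camera call.
- finder.masks_of(picture, thing): "pixels" (384x512 bool, what is visible of it) and "extent" ([left, top, right, bottom] in pixels, round what is visible of it).
The state is a dict: "clock": time; "q": joint angles; "qd": joint speeds; "joint_torque": joint torques, N m; "tool_pos": TCP position; "eef_rot": TCP orientation; "contact_force": force on the tool from outside, world axes, zero at the start; "moment": the same for the moment, N m; "opening": opening from 0.0 (shut) to 1.0 (fully open).
Only numpy, scipy, OpenCV 4.12 (cv2) and the standard library are available. Lean on these libraries where they do the work, as an engineer would, in place of code of your own. Each camera call takes 0.05 s, during which the arm holds its last target. There are 200 camera calls.

## Working session

There is one attempt and no reset: what is moved stays moved. The work goes in short steps, Python scripts to look and compute and a tool call to move; the robot and the scene stay as the last step left them, time stands still between calls to the robot, and variables do not carry over. Pictures are saved under pics/ and viewed, about 8 in all and at most 12, crops included, and the job is handed in when it is done.

Besides the shell and the picture viewer there is one more tool, called after "Request:" in YAML: its name, and indented under it one key for each argument. carry_out: Moves the arm, as the interface text tells. Its arguments: {"type":"object","properties":{"motion":{"type":"array"},"hand":{"type":"number"},"grip_force":{"type":"number"}},"required":["motion"]}

```bash
ls; mkdir -p pics
cat > h.py <<'E'
import numpy as np, cv2
from scipy.spatial.transform import Rotation as R
from plant import monitor, snapshot, workorder, finder
def cloud(s):
    z=s["range_z"]; v,u=np.mgrid[:384,:512]
    c=np.stack([(u-s["cx"])/s["fx"]*z,(v-s["cy"])/s["fy"]*z,z],-1)
    Rm=cv2.Rodrigues(np.array(s["rvec"],float))[0]
    w=(c-np.array(s["tvec"]).ravel())@Rm
    w[z==0]=np.nan
    return w
def proj(s,p):
    K=np.array([[s["fx"],0,s["cx"]],[0,s["fy"],s["cy"]],[0,0,1]])
    return cv2.projectPoints(np.array(p,float).reshape(-1,1,3),np.array(s["rvec"],float),np.array(s["tvec"],float),K,None)[0].reshape(-1,2)
def save(s,n,box=None,k=1):
    im=s["frame"][...,::-1]
    if box: im=im[box[1]:box[3],box[0]:box[2]]
    cv2.imwrite("pics/"+n,cv2.resize(im,None,fx=k,fy=k,interpolation=cv2.INTER_CUBIC))
E
python3 - <<'E'
from h import *
st=monitor.get_state(); print({k:np.round(v,3) for k,v in st.items()})
ims=[]
for n in("top","scene"):
    s=snapshot(n); save(s,n+"0.png",k=1.5); w=cloud(s)
    print(n,"cam",np.round(-cv2.Rodrigues(np.array(s["rvec"],float))[0].T@np.ravel(s["tvec"]),3))
    for t in["turner","crispbread","baking_sheet","stand","mug","spice_jar","egg_box"]:
        for d in finder.masks_of(s,t)[:2]:
            m=d["pixels"]; p=w[m]; p=p[~np.isnan(p[:,0])]
            r=cv2.minAreaRect(p[:,:2].astype(np.float32)*1000) if len(p)>3 else None
            print(t,round(d["p"],2),d["extent"],m.sum(),"med",np.round(np.median(p,0),3),"z",np.round(np.percentile(p[:,2],[2,50,98]),3),"rect",[np.round(x,1) for x in r])
E
```

```text
pics
{'clock': np.float64(0.0), 'q': array([-1.281,  0.69 , -0.195,  1.566,  0.157,  0.902, -0.215]), 'qd': array([-0.001, -0.   ,  0.002,  0.001, -0.   ,  0.001,  0.   ]), 'joint_torque': array([-0.0000e+00, -5.2756e+01, -1.2670e+00, -1.5343e+01, -5.3000e-02,
        6.0000e-03,  0.0000e+00]), 'tool_pos': array([0.158, 0.604, 0.302]), 'eef_rot': array([ 0.128,  0.992, -0.001, -0.   ]), 'contact_force': array([ 0.232,  0.437, -0.297]), 'moment': array([ 0.052, -0.026,  0.018]), 'opening': np.float64(0.999)}
top cam [ 0.49  -0.11   1.541]
turner 0.56 [209.0, 181.5, 227.9, 239.5] 525 med [0.579 0.022 0.002] z [-0.006  0.002  0.059] rect [array([539. ,  19.4]), array([ 63.4, 202.9]), np.float64(83.6)]
crispbread 0.93 [145.8, 170.5, 177.9, 198.1] 836 med [0.651 0.241 0.014] z [0.004 0.014 0.022] rect [array([650.2, 243.5]), array([117.6, 113.6]), np.float64(11.7)]
crispbread 0.69 [211.7, 184.7, 228.1, 239.0] 475 med [0.583 0.02  0.003] z [-0.006  0.003  0.059] rect [array([541.5,  21.3]), array([ 61.5, 200.1]), np.float64(81.7)]
baking_sheet 0.61 [139.4, 160.1, 179.3, 215.9] 1091 med [0.
[... 1924 characters left out ...]
rray([303.9, 141.5]), np.float64(15.7)]
mug 0.78 [242.6, 169.6, 262.0, 196.6] 432 med [ 0.748 -0.016  0.063] z [0.005 0.063 0.09 ] rect [array([758. ,   6.6]), array([93.2, 77.6]), np.float64(57.3)]
spice_jar 0.53 [237.2, 171.9, 248.6, 203.1] 346 med [ 0.676 -0.009  0.05 ] z [-0.002  0.05   0.097] rect [array([759.2,  60.8]), array([246. ,  51.2]), np.float64(42.4)]
spice_jar 0.2 [242.2, 169.8, 265.6, 198.1] 427 med [ 0.748 -0.016  0.062] z [0.005 0.062 0.09 ] rect [array([757.6,   6.8]), array([93. , 77.2]), np.float64(56.3)]
egg_box 0.69 [302.4, 237.2, 368.4, 282.7] 1962 med [ 0.441 -0.52   0.058] z [-0.001  0.058  0.074] rect [array([ 527.9, -481.2]), array([221., 194.]), np.float64(5.8)]
```

Run:
```python
from h import *
s=snapshot("top"); save(s,"top1.png",(130,130,310,255),4.4)
```

```text
(no output)
```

View pics/top1.png

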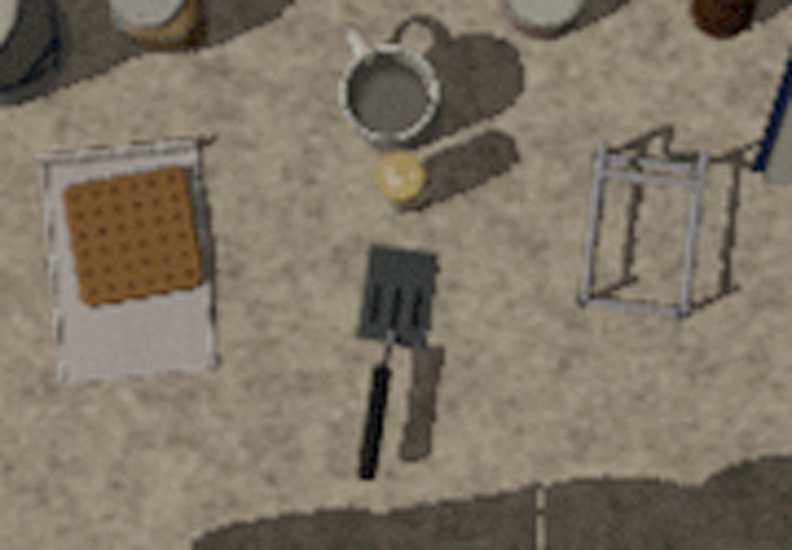

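View pics/scene0.png

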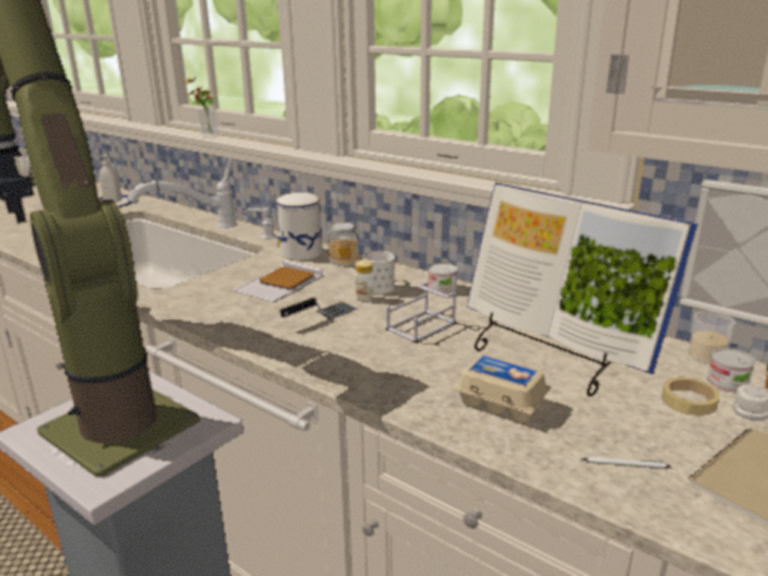

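```bash
cat >> h.py <<'E'
def toplane(s,uv,z):
    Rm=cv2.Rodrigues(np.array(s["rvec"],float))[0]; t=np.ravel(s["tvec"])
    uv=np.reshape(uv,(-1,2)).astype(float)
    d=np.c_[(uv[:,0]-s["cx"])/s["fx"],(uv[:,1]-s["cy"])/s["fy"],np.ones(len(uv))]@Rm
    c=-Rm.T@t
    return c+d*((z-c[2])/d[:,2:])
def ortho(s,z,x0,x1,y0,y1):
    """1 mm/px ortho picture at height z: row 0 = x1, col 0 = y1"""
    H,W=int((x1-x0)*1000),int((y1-y0)*1000)
    r,c=np.mgrid[:H,:W]
    P=np.stack([x1-r/1000,y1-c/1000,np.full(r.shape,z)],-1)
    uv=proj(s,P).astype(np.float32).reshape(H,W,2)
    return cv2.remap(s["frame"],uv[...,0],uv[...,1],cv2.INTER_CUBIC)
E
python3 - <<'E'
from h import *
s=snapshot("top")
def rect(mask,x1,y1):
    n,l,st,_=cv2.connectedComponentsWithStats(mask.astype(np.uint8)); k=1+np.argmax(st[1:,4])
    q=np.argwhere(l==k)[:,::-1].astype(np.float32)
    (cx,cy),sz,a=cv2.minAreaRect(q); m=q.mean(0)
    print("  rect c",np.round([x1*1000-cy,y1*1000-cx],1),"mean",np.round([x1*1000-m[1],y1*1000-m[0]],1),"sz",np.round(sz,1),"ang",round(a,1),"n",len(q))
    return l==k
hsv=lambda o:cv2.cvtColor(o,cv2.COLOR_RGB2HSV).astype(int)
o=ortho(s,.016,.5,.8,.1,.4);h=hsv(o); print("bread");rect((h[...,1]>120),.8,.4)
o=ortho(s,.004,.5,.8,.1,.4);h=hsv(o); print("sheet");rect((h[...,1]>120)|((h[...,1]<40)&(h[...,2]>100)),.8,.4)
o=ortho(s,.0025,.4,.68,-.1,.12);h=hsv(o);o1=o.astype(int)
print("blade"); b=rect((o1[...,2]>=o1[...,0]-2)&(h[...,2]<120)&(h[...,2]>42),.68,.12)
oh=ortho(s,.056,.4,.68,-.1,.12);hh=hsv(oh);print("handle"); c=rect((hh[...,2]<48),.68,.12)
os_=ortho(s,.05,.53,.77,-.32,-.08);hs=hsv(os_);print("stand")
vis=np.vstack([np.hstack([o,oh*1,])])
o[b]=o[b]//2+[120,0,0]; 
cv2.imwrite("pics/o1.png",cv2.resize(np.hstack([o[:240],oh[:240]])[...,::-1],None,fx=1.0,fy=1.0))
cv2.imwrite("pics/stand.png",cv2.resize(os_[...,::-1],None,fx=2.4,fy=2.4))
for i in range(20,240,12):
    row=os_[i].astype(int); g=row[:,2]-row[:,0]+0.0  # blueness
    k=np.argwhere(g>-6).ravel(); 
    print(770-i, [ -80-int(a) for a in k][:30] if len(k)<40 else ("many",len(k),-80-k.min(),-80-k.max()))
E
```

```text
bread
  rect c [649.9 239.7] mean [650.1 239.9] sz [107.2 108.1] ang 80.1 n 11252
sheet
  rect c [629.  248.2] mean [608.5 255.1] sz [208.1 145.7] ang 84.5 n 15345
blade
  rect c [593.5  11. ] mean [596.3  10.6] sz [58.3 82.7] ang 8.5 n 3686
handle
  rect c [485.4  27.7] mean [484.5  27.8] sz [13.6 96.5] ang 9.2 n 1151
stand
750 [-317, -318, -319]
738 [-313, -314, -315, -316, -317, -318, -319]
726 [-309, -310, -311, -312, -313, -314, -315, -316, -317, -318, -319]
714 [-167, -168, -169, -170, -171, -172, -304, -305, -306, -307, -308, -309, -310, -311, -312, -313, -314, -315]
702 ('many', 74, np.int64(-166), np.int64(-310))
690 [-164, -165, -166, -167, -168, -169, -170, -189, -190, -194, -195, -196, -197, -198, -199, -200, -201, -202, -203, -204, -205, -206, -207, -208, -209, -210, -211, -212, -213, -251]
678 [-162, -163, -164, -165, -166, -247, -248, -249, -250, -251]
666 [-160, -161, -162, -163, -164, -245, -246, -247, -248, -249]
654 [-159, -160, -161, -162, -163, -243, -244, -245, -246, -247, -248, -249]
642 [-157, -158, -159, -160, -161, -241, -242, -243, -244, -245, -246]
630 [-155, -156, -157, -158, -241, -242, -243, -244, -245]
618 [-154, -155, -156, -157, -238, -239, -240, -241, -242, -243, -244]
606 [-151, -152, -153, -154, -155, -156, -157, -237, -238, -239, -240, -241]
594 [-151, -152, -153, -235, -236, -237, -238, -239, -240]
582 [-165, -166, -167, -168, -169, -170, -171, -172, -173, -174, -175, -176, -177, -178, -179, -180, -181, -182, -183, -184, -185, -186, -234, -235, -236, -237, -238, -239]
570 []
558 []
546 []
534 []
```

View pics/stand.png

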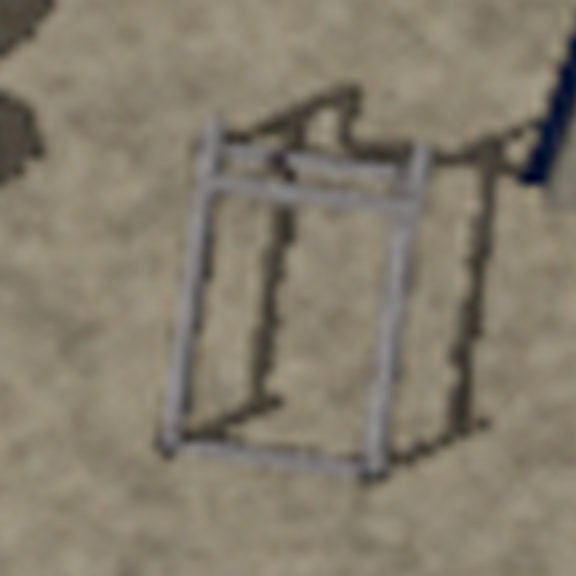

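```bash
cat > plan.py <<'E'
"""plan.py X Y Z yaw pitch nrows [roll]: turner-frame point (blade centre underside) target -> rows; tracks the commanded pose."""
import sys,json,os
from h import *
def target(x,y,z,yaw,pitch,roll=0):
    Rt=R.from_euler("ZYX",[yaw,pitch,roll]); p=np.array([x,y,z])+Rt.apply([-.112,0,.09])
    return p,Rt*R.from_euler("y",np.pi)
def run(p1,R1,n,ease=True):
    c=json.load(open("cmd.json")); p=np.array(c["p"]); q=R.from_quat(c["q"])
    p0,q0=p,q; dv=(q0.inv()*R1).as_rotvec(); rows=[]
    f=np.arange(1,n+1)/n
    if ease and n>4: f=f*0.5+0.5*(3*f**2-2*f**3)
    for k in f:
        pk=p0+(p1-p0)*k; qk=q0*R.from_rotvec(dv*k)
        d=np.round(q.inv().apply(pk-p)*100,2)+0.; r=np.round((q.inv()*qk).as_rotvec(),3)+0.
        p=p+q.apply(d/100); q=q*R.from_rotvec(r); rows+=[*d,*r]
    json.dump({"p":list(p),"q":list(q.as_quat())},open("cmd.json","w"))
    for i in range(0,len(rows),48): print([float("%g"%v) for v in rows[i:i+48]])
    print("TCP end",np.round(p,4))
if __name__=="__main__":
    a=[float(v) for v in sys.argv[1:]]
    run(*target(*a[:5],*a[6:7]),int(a[5]))
E
python3 - <<'E'
import json
from h import *
st=monitor.get_state(); json.dump({"p":list(map(float,st["tool_pos"])),"q":list(map(float,st["eef_rot"]))},open("cmd.json","w"))
E
python3 plan.py .5952 .0107 .10 -.153 0 16
```

```text
[-1.7, -1.75, 0.42, 0.0, 0.0, -0.004, -2.17, -2.25, 0.53, 0.0, 0.0, -0.005, -2.56, -2.69, 0.63, 0.0, 0.0, -0.005, -2.87, -3.04, 0.71, 0.0, 0.0, -0.007, -3.12, -3.36, 0.78, 0.0, 0.0, -0.007, -3.3, -3.58, 0.83, 0.0, 0.0, -0.008, -3.39, -3.76, 0.86, 0.0, 0.0, -0.007, -3.44, -3.86, 0.87, 0.0, 0.0, -0.008]
[-3.4, -3.88, 0.88, 0.0, 0.0, -0.008, -3.31, -3.84, 0.86, 0.0, 0.0, -0.008, -3.15, -3.71, 0.83, 0.0, 0.0, -0.008, -2.93, -3.52, 0.78, 0.0, 0.0, -0.007, -2.67, -3.23, 0.71, 0.0, 0.0, -0.006, -2.34, -2.88, 0.63, 0.0, 0.0, -0.006, -1.95, -2.44, 0.53, 0.0, 0.0, -0.005, -1.52, -1.91, 0.42, 0.0, 0.0, -0.004]
TCP end [0.4845 0.0278 0.19  ]
```

Request:
carry_out:
  motion: [-1.7,-1.75,0.42,0.0,0.0,-0.004,-2.17,-2.25,0.53,0.0,0.0,-0.005,-2.56,-2.69,0.63,0.0,0.0,-0.005,-2.87,-3.04,0.71,0.0,0.0,-0.007,-3.12,-3.36,0.78,0.0,0.0,-0.007,-3.3,-3.58,0.83,0.0,0.0,-0.008,-3.39,-3.76,0.86,0.0,0.0,-0.007,-3.44,-3.86,0.87,0.0,0.0,-0.008]
  hand: 6

```text
clock: 1.9
tool_pos: [0.3222, 0.3152, 0.2465]
eef_rot: [0.102, 0.995, 0.001, 0.0]
contact_force: [0.3, -0.1, -0.1]
opening: 0.684
```

Request:
carry_out:
  motion: [-3.4,-3.88,0.88,0.0,0.0,-0.008,-3.31,-3.84,0.86,0.0,0.0,-0.008,-3.15,-3.71,0.83,0.0,0.0,-0.008,-2.93,-3.52,0.78,0.0,0.0,-0.007,-2.67,-3.23,0.71,0.0,0.0,-0.006,-2.34,-2.88,0.63,0.0,0.0,-0.006,-1.95,-2.44,0.53,0.0,0.0,-0.005,-1.52,-1.91,0.42,0.0,0.0,-0.004]

```text
clock: 2.9
tool_pos: [0.4854, 0.0262, 0.1898]
eef_rot: [0.077, 0.997, -0.0, 0.0]
contact_force: [0.9, -0.5, 0.3]
opening: 0.68
```

```bash
python3 - <<'E'
from h import *
st=monitor.get_state(); print({k:np.round(v,3) for k,v in st.items() if k!="joint_torque"})
E
cp cmd.json cmd_pre.json; python3 plan.py .5952 .0107 0.0 -.153 0 6
```

```text
{'clock': np.float64(2.9), 'q': array([ 0.028,  0.714, -0.285,  2.077,  0.478,  0.413,  0.784]), 'qd': array([ 0.415,  0.13 , -0.093, -0.214,  0.076,  0.119,  0.355]), 'tool_pos': array([0.485, 0.026, 0.19 ]), 'eef_rot': array([ 0.077,  0.997, -0.   ,  0.   ]), 'contact_force': array([ 0.904, -0.542,  0.284]), 'moment': array([-0.012,  0.123,  0.032]), 'opening': np.float64(0.68)}
[0.0, 0.0, 1.2, 0.0, 0.0, 0.0, 0.0, 0.0, 1.76, 0.0, 0.0, 0.0, 0.0, 0.0, 2.04, 0.0, 0.0, 0.0, 0.0, 0.0, 2.04, 0.0, 0.0, 0.0, 0.0, 0.0, 1.75, 0.0, 0.0, 0.0, 0.0, 0.0, 1.21, 0.0, 0.0, 0.0]
TCP end [0.4845 0.0278 0.09  ]
```

Request:
carry_out:
  motion: [0.0,0.0,1.2,0.0,0.0,0.0,0.0,0.0,1.76,0.0,0.0,0.0,0.0,0.0,2.04,0.0,0.0,0.0,0.0,0.0,2.04,0.0,0.0,0.0,0.0,0.0,1.75,0.0,0.0,0.0,0.0,0.0,1.21,0.0,0.0,0.0]

```text
clock: 3.65
tool_pos: [0.4838, 0.0292, 0.089]
eef_rot: [0.075, 0.997, 0.0, -0.001]
contact_force: [-0.1, 0.2, -0.2]
opening: 0.682
```

Request:
carry_out:
  motion: [0,0,0,0,0,0,0,0,0,0,0,0,0,0,0,0,0,0,0,0,0,0,0,0,0,0,0,0,0,0]
  hand: 0
  grip_force: 55

```text
clock: 4.28
tool_pos: [0.4847, 0.0278, 0.0903]
eef_rot: [0.076, 0.997, 0.0, 0.0]
contact_force: [0.1, 0.9, -0.3]
opening: 0.17
```

```bash
python3 - <<'E'
from h import *
s=snapshot("top"); 
o=ortho(s,.0025,.5,.68,-.1,.12);h=cv2.cvtColor(o,cv2.COLOR_RGB2HSV).astype(int);o1=o.astype(int)
m=(o1[...,2]>=o1[...,0]-2)&(h[...,2]<120)&(h[...,2]>42)
n,l,st,_=cv2.connectedComponentsWithStats(m.astype(np.uint8));k=1+np.argmax(st[1:,4])
(cx,cy),sz,a=cv2.minAreaRect(np.argwhere(l==k)[:,::-1].astype(np.float32));print(680-cy,120-cx,sz,a)
save(s,"grasp.png",(150,130,310,255),4)
s=snapshot("scene"); save(s,"grasp2.png",(140,150,260,240),6)
E
python3 plan.py .5952 .0107 0.06 -.153 0 6
```

```text
589.5415573120117 10.943756103515625 (57.902225494384766, 90.78437042236328) 8.530765533447266
[0.0, 0.0, -0.72, 0.0, 0.0, 0.0, 0.0, 0.0, -1.06, 0.0, 0.0, 0.0, 0.0, 0.0, -1.22, 0.0, 0.0, 0.0, 0.0, 0.0, -1.22, 0.0, 0.0, 0.0, 0.0, 0.0, -1.06, 0.0, 0.0, 0.0, 0.0, 0.0, -0.72, 0.0, 0.0, 0.0]
TCP end [0.4845 0.0278 0.15  ]
```

View pics/grasp2.png

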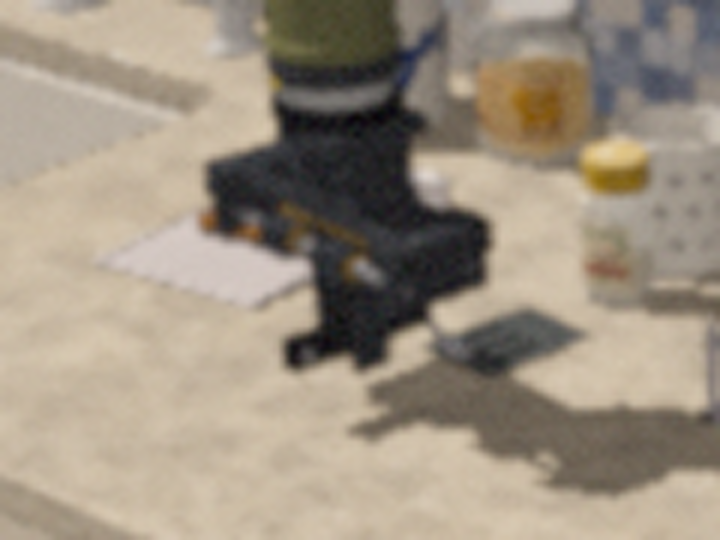

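```bash
python3 plan.py .5344 .2288 0.03 .096 .05 12; python3 plan.py .5344 .2288 0.0075 .096 .05 4
```

```text
[0.44, 0.93, 0.13, 0.0, 0.003, -0.013, 0.57, 1.24, 0.17, 0.001, 0.003, -0.017, 0.66, 1.51, 0.2, 0.0, 0.004, -0.021, 0.71, 1.72, 0.24, 0.001, 0.005, -0.023, 0.71, 1.85, 0.25, 0.001, 0.005, -0.025, 0.69, 1.95, 0.26, 0.0, 0.005, -0.025, 0.64, 1.95, 0.27, 0.001, 0.005, -0.026, 0.57, 1.91, 0.26, 0.001, 0.005, -0.025]
[0.48, 1.79, 0.24, 0.0, 0.005, -0.023, 0.39, 1.6, 0.22, 0.001, 0.004, -0.021, 0.3, 1.34, 0.18, 0.0, 0.003, -0.017, 0.2, 1.0, 0.14, 0.0, 0.003, -0.013]
TCP end [0.4276 0.2185 0.1255]
[-0.03, 0.0, 0.56, 0.0, 0.0, 0.0, -0.02, 0.0, 0.56, 0.0, 0.0, 0.0, -0.03, 0.0, 0.56, 0.0, 0.0, 0.0, -0.03, 0.0, 0.56, 0.0, 0.0, 0.0]
TCP end [0.4275 0.2185 0.103 ]
```

Request:
carry_out:
  motion: [0.0,0.0,-0.72,0.0,0.0,0.0,0.0,0.0,-1.06,0.0,0.0,0.0,0.0,0.0,-1.22,0.0,0.0,0.0,0.0,0.0,-1.22,0.0,0.0,0.0,0.0,0.0,-1.06,0.0,0.0,0.0,0.0,0.0,-0.72,0.0,0.0,0.0]

```text
clock: 5.12
tool_pos: [0.4846, 0.0277, 0.1509]
eef_rot: [0.076, 0.997, 0.0, 0.0]
contact_force: [-0.9, 0.9, -1.5]
opening: 0.176
```

Request:
carry_out:
  motion: [0.44,0.93,0.13,0.0,0.003,-0.013,0.57,1.24,0.17,0.001,0.003,-0.017,0.66,1.51,0.2,0.0,0.004,-0.021,0.71,1.72,0.24,0.001,0.005,-0.023,0.71,1.85,0.25,0.001,0.005,-0.025,0.69,1.95,0.26,0.0,0.005,-0.025,0.64,1.95,0.27,0.001,0.005,-0.026,0.57,1.91,0.26,0.001,0.005,-0.025]

```text
clock: 6.12
tool_pos: [0.4434, 0.1639, 0.1322]
eef_rot: [-0.013, 1.0, -0.001, -0.018]
contact_force: [0.1, 0.4, -1.5]
opening: 0.177
```

Request:
carry_out:
  motion: [0.48,1.79,0.24,0.0,0.005,-0.023,0.39,1.6,0.22,0.001,0.004,-0.021,0.3,1.34,0.18,0.0,0.003,-0.017,0.2,1.0,0.14,0.0,0.003,-0.013]

```text
clock: 6.62
tool_pos: [0.4273, 0.2192, 0.1253]
eef_rot: [-0.049, 0.998, -0.001, -0.025]
contact_force: [-0.2, 0.6, -0.8]
opening: 0.178
```

Request:
carry_out:
  motion: [-0.03,0.0,0.56,0.0,0.0,0.0,-0.02,0.0,0.56,0.0,0.0,0.0,-0.03,0.0,0.56,0.0,0.0,0.0,-0.03,0.0,0.56,0.0,0.0,0.0,0,0,0,0,0,0]

```text
clock: 7.25
tool_pos: [0.4276, 0.2182, 0.1026]
eef_rot: [-0.048, 0.999, -0.001, -0.025]
contact_force: [0.8, -0.2, -0.9]
opening: 0.178
```

Run:
```python
from h import *
s=snapshot("top"); save(s,"pre.png",(130,150,230,220),7)
st=monitor.get_state(); print(st["contact_force"],st["tool_pos"])
w=cloud(s); d=finder.masks_of(s,"turner")
for e in d[:2]: print(e["p"],e["extent"])
```

```text
[-0.29989063  0.20932531 -1.01000786] [0.42760699 0.21826544 0.10287216]
0.67 [151.6, 199.8, 171.2, 254.5]
```

View pics/pre.png

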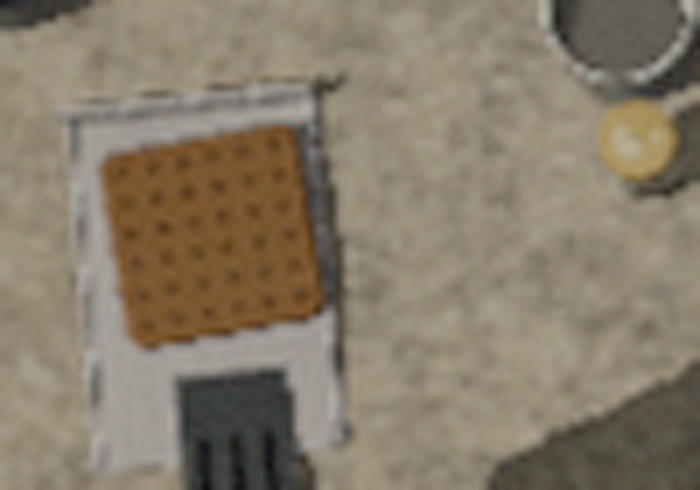

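Request:
carry_out:
  motion: [0,0,0.1,0,0,0,0,0,0.1,0,0,0,0,0,0,0,0,0]

```text
clock: 7.72
tool_pos: [0.4273, 0.2184, 0.1011]
eef_rot: [-0.048, 0.999, -0.001, -0.025]
contact_force: [-1.3, -0.7, -0.6]
opening: 0.171
```

Run:
```python
from h import *
import json
c=json.load(open("cmd.json"));q=R.from_quat(c["q"]);c["p"]=list(np.array(c["p"])+q.apply([0,0,.002]));json.dump(c,open("cmd.json","w"))
st=monitor.get_state(); print(st["contact_force"],st["tool_pos"],st["moment"],c["p"])
```

```text
[-1.26138164 -0.71007267 -0.56965285] [0.42728632 0.21843075 0.10110111] [-0.02615427  0.01627787 -0.03231141] [np.float64(0.42744309738920466), np.float64(0.21850049919983744), np.float64(0.10103570134055681)]
```

Request:
carry_out:
  motion: [0,0,0.1,0,0,0,0,0,0,0,0,0]

```text
clock: 7.98
tool_pos: [0.4273, 0.2185, 0.1]
eef_rot: [-0.048, 0.999, -0.001, -0.025]
contact_force: [-0.9, -0.6, 0.7]
opening: 0.172
```

Request:
carry_out:
  motion: [0,0,0.1,0,0,0,0,0,0,0,0,0]

```text
clock: 8.22
tool_pos: [0.4272, 0.2185, 0.099]
eef_rot: [-0.048, 0.999, -0.001, -0.025]
contact_force: [-0.7, 0.6, 2.1]
opening: 0.17
```

```bash
python3 - <<'E'
from h import *
import json
c=json.load(open("cmd.json"));q=R.from_quat(c["q"]);c["p"]=list(np.array(c["p"])+q.apply([0,0,.002]));json.dump(c,open("cmd.json","w"));print(c["p"])
E
python3 plan.py .5842 .2335 .0035 .096 .05 8
```

```text
[np.float64(0.42734300798573865), np.float64(0.21849170164818493), np.float64(0.0990382267563884)]
[-0.42, 0.0, -0.02, 0.0, 0.0, 0.0, -0.6, 0.0, -0.03, 0.0, 0.0, 0.0, -0.71, 0.0, -0.04, 0.0, 0.0, 0.0, -0.78, -0.01, -0.03, 0.0, 0.0, 0.0, -0.77, 0.0, -0.04, 0.0, 0.0, 0.0, -0.72, 0.0, -0.04, 0.0, 0.0, 0.0, -0.59, 0.0, -0.03, 0.0, 0.0, 0.0, -0.43, 0.0, -0.02, 0.0, 0.0, 0.0]
TCP end [0.4774 0.2232 0.099 ]
```

Request:
carry_out:
  motion: [-0.42,0.0,-0.02,0.0,0.0,0.0,-0.6,0.0,-0.03,0.0,0.0,0.0,-0.71,0.0,-0.04,0.0,0.0,0.0,-0.78,-0.01,-0.03,0.0,0.0,0.0,-0.77,0.0,-0.04,0.0,0.0,0.0,-0.72,0.0,-0.04,0.0,0.0,0.0,-0.59,0.0,-0.03,0.0,0.0,0.0,-0.43,0.0,-0.02,0.0,0.0,0.0]

```text
clock: 9.22
tool_pos: [0.4777, 0.2231, 0.099]
eef_rot: [-0.048, 0.999, -0.001, -0.025]
contact_force: [-1.7, 0.2, 2.6]
opening: 0.169
```

```bash
python3 - <<'E'
from h import *
s=snapshot("top"); save(s,"ins1.png",(130,150,230,220),7)
o=ortho(s,.016,.5,.8,.1,.4);h=cv2.cvtColor(o,cv2.COLOR_RGB2HSV)
q=np.argwhere(h[...,1]>120)[:,::-1].astype(np.float32);(x,y),sz,a=cv2.minAreaRect(q);print("bread",800-y,400-x,sz,a)
E
python3 plan.py .6500 .2400 .0035 .096 .05 10
```

```text
bread 642.5848083496094 247.85531616210938 (193.8062744140625, 287.5760498046875) 2.2823197841644287
[-0.42, 0.0, -0.02, 0.0, 0.0, 0.0, -0.58, 0.0, -0.03, 0.0, 0.0, 0.0, -0.7, 0.0, -0.03, 0.0, 0.0, 0.0, -0.78, 0.01, -0.04, 0.0, 0.0, 0.0, -0.82, 0.0, -0.04, 0.0, 0.0, 0.0, -0.82, 0.0, -0.05, 0.0, 0.0, 0.0, -0.78, 0.0, -0.03, 0.0, 0.0, 0.0, -0.7, 0.0, -0.04, 0.0, 0.0, 0.0]
[-0.58, 0.0, -0.03, 0.0, 0.0, 0.0, -0.42, 0.0, -0.02, 0.0, 0.0, 0.0]
TCP end [0.5431 0.2297 0.099 ]
```

View pics/ins1.png

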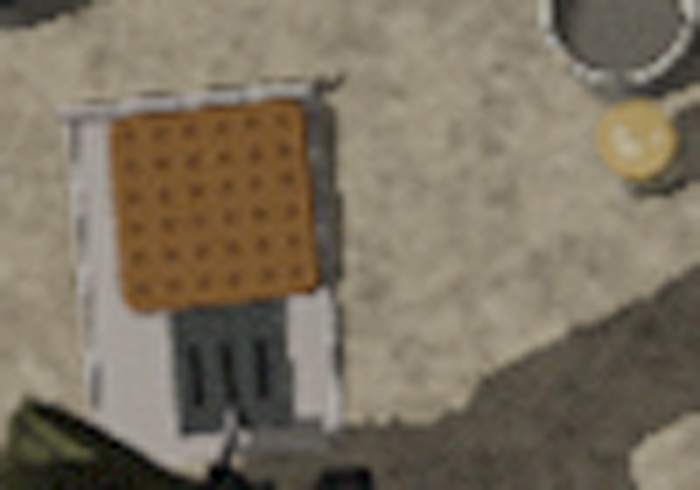

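Request:
carry_out:
  motion: [-0.42,0.0,-0.02,0.0,0.0,0.0,-0.58,0.0,-0.03,0.0,0.0,0.0,-0.7,0.0,-0.03,0.0,0.0,0.0,-0.78,0.01,-0.04,0.0,0.0,0.0]

```text
clock: 9.78
tool_pos: [0.5027, 0.2257, 0.099]
eef_rot: [-0.048, 0.999, -0.001, -0.025]
contact_force: [-2.9, 0.5, 1.3]
opening: 0.174
```

Request:
carry_out:
  motion: [-0.82,0.0,-0.04,0.0,0.0,0.0,-0.82,0.0,-0.05,0.0,0.0,0.0,-0.78,0.0,-0.03,0.0,0.0,0.0,-0.7,0.0,-0.04,0.0,0.0,0.0,-0.58,0.0,-0.03,0.0,0.0,0.0,-0.42,0.0,-0.02,0.0,0.0,0.0]

```text
clock: 10.52
tool_pos: [0.5432, 0.2296, 0.0989]
eef_rot: [-0.048, 0.999, -0.001, -0.025]
contact_force: [-3.9, -0.7, 1.8]
opening: 0.173
```

```bash
cat >> h.py <<'E'
def bread(s,z,x0=.55,x1=.8,y0=.15,y1=.34):
    o=ortho(s,z,x0,x1,y0,y1);h=cv2.cvtColor(o,cv2.COLOR_RGB2HSV).astype(int)
    m=((h[...,1]>120)&(h[...,2]>70)&(h[...,0]<22)).astype(np.uint8)
    n,l,st,_=cv2.connectedComponentsWithStats(m);k=1+np.argmax(st[1:,4])
    (x,y),sz,a=cv2.minAreaRect(np.argwhere(l==k)[:,::-1].astype(np.float32))
    print("bread",np.round([x1*1000-y,y1*1000-x],1),np.round(sz,1),round(a,1))
E
python3 - <<'E'
from h import *
s=snapshot("top"); save(s,"ins2.png",(130,150,230,220),7); bread(s,.016); bread(s,.02)
E
```

```text
bread [667.  240.7] [109.2 109.1] 86.0
bread [666.5 240.5] [108.6 110.5] 85.3
```

View pics/ins2.png

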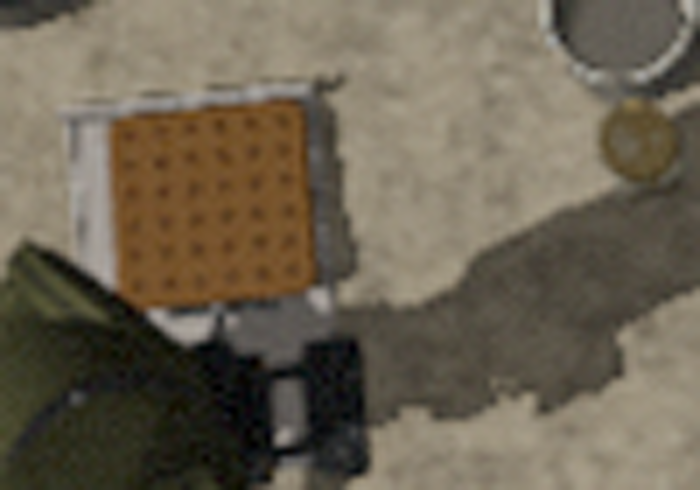

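```bash
python3 plan.py .6560 .2406 .0035 .096 .05 2;python3 plan.py .6550 .2405 .014 .096 -.03 4;python3 plan.py .6500 .2400 .07 .096 -.04 8
```

```text
[-0.3, 0.0, -0.01, 0.0, 0.0, 0.0, -0.3, 0.01, -0.02, 0.0, 0.0, 0.0]
TCP end [0.5491 0.2303 0.099 ]
[0.21, 0.0, -0.03, 0.0, -0.02, 0.0, 0.21, 0.0, -0.03, 0.0, -0.02, 0.0, 0.2, 0.0, -0.04, 0.0, -0.02, 0.0, 0.21, 0.0, -0.04, 0.0, -0.02, 0.0]
TCP end [0.5409 0.2296 0.1006]
[0.04, 0.0, -0.46, 0.0, -0.001, 0.0, 0.05, 0.0, -0.66, 0.0, -0.001, 0.0, 0.06, 0.0, -0.78, 0.0, -0.002, 0.0, 0.06, 0.0, -0.85, 0.0, -0.001, 0.0, 0.06, 0.0, -0.85, 0.0, -0.002, 0.0, 0.05, 0.0, -0.79, 0.0, -0.001, 0.0, 0.05, 0.0, -0.65, 0.0, -0.001, 0.0, 0.03, 0.0, -0.47, 0.0, -0.001, 0.0]
TCP end [0.535  0.229  0.1555]
```

Request:
carry_out:
  motion: [-0.3,0.0,-0.01,0.0,0.0,0.0,-0.3,0.01,-0.02,0.0,0.0,0.0]

```text
clock: 10.82
tool_pos: [0.5491, 0.2303, 0.099]
eef_rot: [-0.048, 0.999, -0.001, -0.025]
contact_force: [-3.1, 0.3, 1.9]
opening: 0.177
```

Request:
carry_out:
  motion: [0.21,0.0,-0.03,0.0,-0.02,0.0,0.21,0.0,-0.03,0.0,-0.02,0.0,0.2,0.0,-0.04,0.0,-0.02,0.0,0.21,0.0,-0.04,0.0,-0.02,0.0]

```text
clock: 11.32
tool_pos: [0.5404, 0.2294, 0.1004]
eef_rot: [-0.048, 0.999, 0.001, 0.015]
contact_force: [0.3, 0.1, -1.4]
opening: 0.172
```

Request:
carry_out:
  motion: [0.04,0.0,-0.46,0.0,-0.001,0.0,0.05,0.0,-0.66,0.0,-0.001,0.0,0.06,0.0,-0.78,0.0,-0.002,0.0,0.06,0.0,-0.85,0.0,-0.001,0.0,0.06,0.0,-0.85,0.0,-0.002,0.0,0.05,0.0,-0.79,0.0,-0.001,0.0,0.05,0.0,-0.65,0.0,-0.001,0.0,0.03,0.0,-0.47,0.0,-0.001,0.0]

```text
clock: 12.32
tool_pos: [0.535, 0.229, 0.1559]
eef_rot: [-0.048, 0.999, 0.001, 0.02]
contact_force: [0.0, -0.1, -2.9]
opening: 0.175
```

Run:
```python
from h import *
s=snapshot("top"); bread(s,.085)
w=cloud(s)
d=finder.masks_of(s,"crispbread")[0]; print(d["p"],d["extent"])
m=cv2.erode(d["pixels"].astype(np.uint8),np.ones((3,3)))>0
p=w[m];p=p[p[:,2]>.05]; A=np.c_[p[:,:2]-p[:,:2].mean(0),np.ones(len(p))]; print(p.mean(0),np.linalg.lstsq(A,p[:,2],rcond=None)[0])
s2=snapshot("scene"); save(s2,"lift.png",(130,140,260,240),5.5)
st=monitor.get_state(); print(st["contact_force"],st["moment"],st["tool_pos"])
```

```text
bread [661.5 238.8] [108.6 108. ] 85.4
0.59 [140.0, 165.5, 174.9, 192.8]
[0.66205045 0.24005054 0.08261015] [-0.07964865 -0.00719541  0.08261015]
[ 0.25666623 -0.28324911 -2.55142515] [ 0.00573938  0.31019559 -0.01980608] [0.5350806  0.22893762 0.15564319]
```

View pics/lift.png

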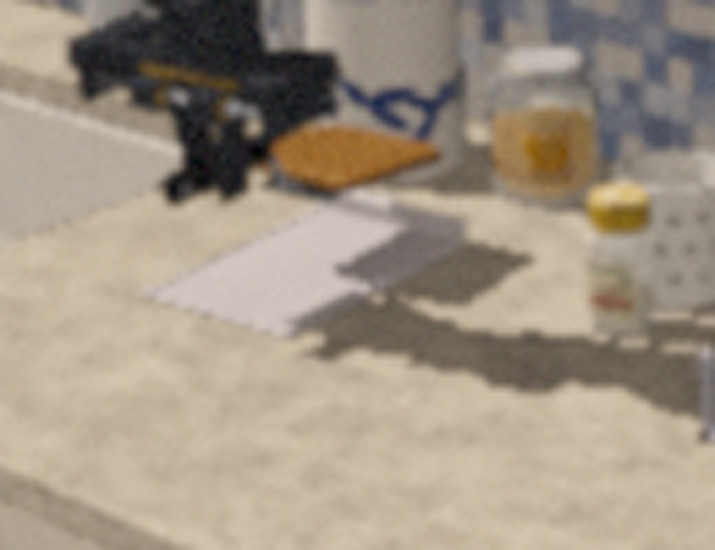

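```bash
cat >> h.py <<'E'
def plane(s,fwd,zlo):
    """bread top plane: centre, slope along fwd (yaw) and across, from depth"""
    w=cloud(s); h=cv2.cvtColor(s["frame"],cv2.COLOR_RGB2HSV).astype(int)
    m=((h[...,1]>120)&(h[...,2]>70)&(h[...,0]<22)&(w[...,2]>zlo)&(abs(w[...,0]-.66)<.13)).astype(np.uint8)
    n,l,st,_=cv2.connectedComponentsWithStats(m);k=1+np.argmax(st[1:,4]); m=cv2.erode((l==k).astype(np.uint8),np.ones((3,3)))>0
    p=w[m]; p=p[np.isfinite(p[:,0])]
    for i in range(4):
        c=p.mean(0); d=p-c; a=d[:,0]*np.cos(fwd)+d[:,1]*np.sin(fwd); b=-d[:,0]*np.sin(fwd)+d[:,1]*np.cos(fwd)
        A=np.c_[a,b,np.ones(len(p))]; x=np.linalg.lstsq(A,p[:,2],rcond=None)[0]; r=p[:,2]-A@x
        p=p[abs(r)<2.5*r.std()]
    print("plane c",np.round(c,4),"slope fwd %.3f left %.3f"%(x[0],x[1]),"rms %.4f n %d"%(r.std(),len(p)))
E
python3 - <<'E'
from h import *
for n in("top","scene","top","scene"):
    s=snapshot(n); plane(s,.096,.04)
    w=cloud(s); q=w[(abs(w[...,0]-.6)<.06)&(abs(w[...,1]+.05)<.06)&(abs(w[...,2])<.03)]
    A=np.c_[q[:,:2]-q[:,:2].mean(0),np.ones(len(q))]; print(" table",np.linalg.lstsq(A,q[:,2],rcond=None)[0])
print(monitor.get_state()["clock"])
E
```

```text
plane c [0.6618 0.2407 0.0825] slope fwd -0.087 left -0.009 rms 0.0029 n 657
 table [-0.00035077  0.00346069 -0.00142035]
plane c [ 0.719  -0.4034  0.2595] slope fwd 2.046 left -0.574 rms 0.0106 n 437
 table [-0.00040941  0.00281628 -0.00110992]
plane c [0.6595 0.2381 0.0822] slope fwd -0.082 left -0.005 rms 0.0028 n 644
 table [-0.0024457   0.00048732 -0.00152208]
plane c [ 0.7188 -0.404   0.258 ] slope fwd 1.945 left -0.539 rms 0.0111 n 405
 table [-0.00225997  0.0024079  -0.00111901]
12.675
```

```bash
python3 plan.py .565 .20 .09 .05 -.04 7; python3 plan.py .537 -.186 .09 -.125 -.04 22
```

```text
[0.87, -0.26, -0.23, 0.0, 0.0, 0.005, 1.24, -0.38, -0.34, 0.001, 0.0, 0.006, 1.48, -0.47, -0.39, 0.0, 0.0, 0.008, 1.55, -0.5, -0.42, 0.0, 0.0, 0.008, 1.46, -0.48, -0.4, 0.001, 0.0, 0.008, 1.24, -0.42, -0.33, 0.0, 0.0, 0.007, 0.85, -0.3, -0.23, 0.0, 0.0, 0.004]
TCP end [0.4497 0.1942 0.1754]
[0.12, -0.94, 0.0, 0.0, 0.0, 0.005, 0.13, -1.14, -0.01, 0.0, 0.0, 0.005, 0.16, -1.33, -0.01, 0.001, 0.0, 0.006, 0.16, -1.49, 0.0, 0.0, 0.0, 0.008, 0.17, -1.64, -0.01, 0.0, 0.0, 0.007, 0.16, -1.76, -0.01, 0.001, 0.0, 0.009, 0.16, -1.87, -0.01, 0.0, 0.0, 0.009, 0.15, -1.95, 0.0, 0.0, 0.0, 0.009]
[0.13, -2.01, -0.01, 0.001, 0.0, 0.01, 0.12, -2.06, 0.0, 0.0, 0.0, 0.01, 0.09, -2.08, -0.01, 0.001, 0.0, 0.01, 0.08, -2.08, 0.0, 0.0, 0.0, 0.009, 0.06, -2.06, 0.0, 0.0, 0.0, 0.01, 0.03, -2.02, -0.01, 0.001, 0.0, 0.01, 0.02, -1.95, 0.0, 0.0, 0.0, 0.009, -0.01, -1.88, 0.0, 0.001, 0.0, 0.009]
[-0.02, -1.77, 0.0, 0.0, 0.0, 0.009, -0.03, -1.65, 0.01, 0.0, 0.0, 0.008, -0.04, -1.5, 0.0, 0.001, 0.0, 0.007, -0.04, -1.33, 0.0, 0.0, 0.0, 0.006, -0.05, -1.15, 0.0, 0.0, 0.0, 0.006, -0.05, -0.95, 0.0, 0.0, 0.0, 0.004]
TCP end [ 0.4224 -0.1716  0.1755]
```

Request:
carry_out:
  motion: [0.87,-0.26,-0.23,0.0,0.0,0.005,1.24,-0.38,-0.34,0.001,0.0,0.006,1.48,-0.47,-0.39,0.0,0.0,0.008,1.55,-0.5,-0.42,0.0,0.0,0.008,1.46,-0.48,-0.4,0.001,0.0,0.008,1.24,-0.42,-0.33,0.0,0.0,0.007,0.85,-0.3,-0.23,0.0,0.0,0.004]

```text
clock: 13.55
tool_pos: [0.4489, 0.1939, 0.1757]
eef_rot: [-0.025, 0.999, 0.001, 0.02]
contact_force: [-0.2, 0.4, -2.6]
opening: 0.17
```

Request:
carry_out:
  motion: [0.12,-0.94,0.0,0.0,0.0,0.005,0.13,-1.14,-0.01,0.0,0.0,0.005,0.16,-1.33,-0.01,0.001,0.0,0.006,0.16,-1.49,0.0,0.0,0.0,0.008,0.17,-1.64,-0.01,0.0,0.0,0.007,0.16,-1.76,-0.01,0.001,0.0,0.009,0.16,-1.87,-0.01,0.0,0.0,0.009,0.15,-1.95,0.0,0.0,0.0,0.009]

```text
clock: 14.55
tool_pos: [0.4404, 0.0713, 0.1754]
eef_rot: [0.004, 1.0, 0.0, 0.02]
contact_force: [-0.5, -0.8, -2.2]
opening: 0.176
```

Request:
carry_out:
  motion: [0.13,-2.01,-0.01,0.001,0.0,0.01,0.12,-2.06,0.0,0.0,0.0,0.01,0.09,-2.08,-0.01,0.001,0.0,0.01,0.08,-2.08,0.0,0.0,0.0,0.009,0.06,-2.06,0.0,0.0,0.0,0.01,0.03,-2.02,-0.01,0.001,0.0,0.01,0.02,-1.95,0.0,0.0,0.0,0.009,-0.01,-1.88,0.0,0.001,0.0,0.009]

```text
clock: 15.55
tool_pos: [0.4281, -0.0899, 0.1755]
eef_rot: [0.043, 0.999, -0.001, 0.02]
contact_force: [0.3, 0.1, -1.9]
opening: 0.176
```

Request:
carry_out:
  motion: [-0.02,-1.77,0.0,0.0,0.0,0.009,-0.03,-1.65,0.01,0.0,0.0,0.008,-0.04,-1.5,0.0,0.001,0.0,0.007,-0.04,-1.33,0.0,0.0,0.0,0.006,-0.05,-1.15,0.0,0.0,0.0,0.006,-0.05,-0.95,0.0,0.0,0.0,0.004,0,0,0,0,0,0]

```text
clock: 16.42
tool_pos: [0.4222, -0.1725, 0.1755]
eef_rot: [0.063, 0.998, -0.001, 0.02]
contact_force: [0.4, 0.1, -2.6]
opening: 0.172
```

```bash
sed -i 's/abs(w\[...,0\]-.66)<.13)/abs(w[...,0]-.62)<.17)\&(w[...,2]<.14)/' h.py
python3 - <<'E'
from h import *
for n in("top","scene","top"):
    s=snapshot(n); plane(s,-.138,.06)
    if n=="top": bread(s,.103,.46,.70,-.29,-.09); T=s
    else: save(s,"atstand.png",(200,160,330,260),5.5)
w=cloud(T); m=finder.masks_of(T,"stand")[0]["pixels"]; p=w[m]; zz=p[:,2]; print("stand z hist",np.histogram(zz,bins=np.arange(-.01,.1,.01)))
print(monitor.get_state()["clock"],monitor.get_state()["tool_pos"])
E
```

```text
plane c [ 0.5485 -0.19    0.1021] slope fwd -0.081 left 0.010 rms 0.0027 n 718
bread [ 548.5 -190. ] [108.5 108.8] 7.5
plane c [ 0.543  -0.2021  0.1031] slope fwd -0.083 left -0.008 rms 0.0011 n 268
plane c [ 0.5481 -0.1885  0.1025] slope fwd -0.086 left -0.004 rms 0.0028 n 688
bread [ 548.6 -188.2] [108.9 109.4] 6.9
stand z hist (array([15, 36,  1,  1,  0, 43, 19,  0, 33, 13]), array([-0.01,  0.  ,  0.01,  0.02,  0.03,  0.04,  0.05,  0.06,  0.07,
        0.08,  0.09]))
16.625 [ 0.42253868 -0.17107759  0.17552644]
```

View pics/atstand.png

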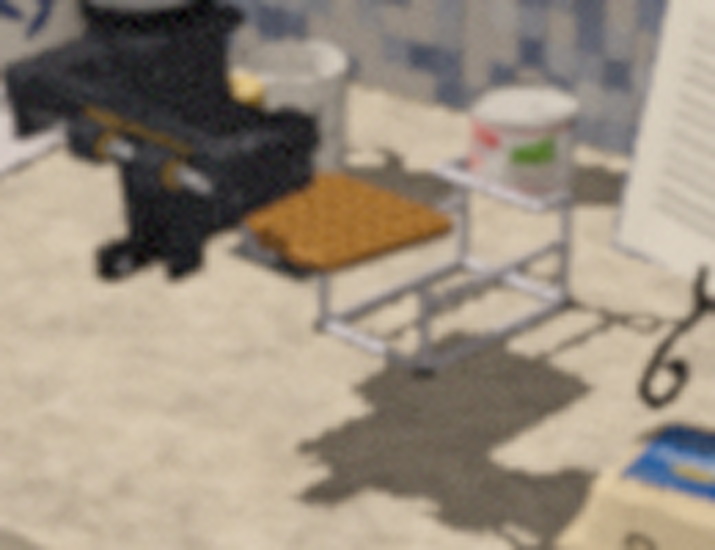

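```bash
cat > stand.py <<'E'
import sys
from plan import *
# args groups: xc zc tilt n ; bread underside centre in stand frame
a=[float(v) for v in sys.argv[1:]]
C=np.array([.6455,-.202,.0]); yaw=-.137; off=[.0117,-.0019,.0012]
for i in range(0,len(a),4):
    xc,zc,b,n=a[i:i+4]; p=b-.123
    P=C+R.from_euler("z",-.138).apply([xc,0,zc])-R.from_euler("ZY",[yaw,p]).apply(off)
    run(*target(*P,yaw,p),int(n))
E
python3 stand.py -.0994 .074 .15 4 -.0544 .0672 .15 4 -.0244 .0622 .15 4
```

```text
[-0.1, 0.06, 0.24, 0.0, 0.017, 0.003, -0.11, 0.06, 0.23, 0.0, 0.016, 0.003, -0.11, 0.06, 0.24, 0.0, 0.017, 0.003, -0.11, 0.06, 0.23, 0.0, 0.017, 0.003]
TCP end [ 0.4271 -0.1698  0.1661]
[-1.13, 0.0, 0.14, 0.0, 0.0, 0.0, -1.13, 0.0, 0.14, 0.0, 0.0, 0.0, -1.13, -0.01, 0.14, 0.0, 0.0, 0.0, -1.13, 0.0, 0.14, 0.0, 0.0, 0.0]
TCP end [ 0.4717 -0.1761  0.1593]
[-0.75, 0.0, 0.1, 0.0, 0.0, 0.0, -0.76, 0.0, 0.11, 0.0, 0.0, 0.0, -0.75, 0.0, 0.1, 0.0, 0.0, 0.0, -0.75, 0.0, 0.11, 0.0, 0.0, 0.0]
TCP end [ 0.5014 -0.1802  0.1543]
```

Request:
carry_out:
  motion: [-0.1,0.06,0.24,0.0,0.017,0.003,-0.11,0.06,0.23,0.0,0.016,0.003,-0.11,0.06,0.24,0.0,0.017,0.003,-0.11,0.06,0.23,0.0,0.017,0.003]

```text
clock: 17.12
tool_pos: [0.4274, -0.1698, 0.1659]
eef_rot: [0.068, 0.998, 0.001, -0.014]
contact_force: [-0.1, -0.6, -2.0]
opening: 0.175
```

Request:
carry_out:
  motion: [-0.6,0.0,0.07,0,0,0,-0.53,0,0.07,0,0,0,-1.13,0.0,0.14,0.0,0.0,0.0,-1.13,-0.01,0.14,0.0,0.0,0.0,-1.13,0.0,0.14,0.0,0.0,0.0]

```text
clock: 17.75
tool_pos: [0.4727, -0.1763, 0.1592]
eef_rot: [0.068, 0.998, 0.001, -0.013]
contact_force: [-0.4, 0.0, -2.5]
opening: 0.18
```

Request:
carry_out:
  motion: [-0.75,0.0,0.1,0.0,0.0,0.0,-0.76,0.0,0.11,0.0,0.0,0.0,-0.75,0.0,0.1,0.0,0.0,0.0,-0.4,0.0,0.06,0.0,0.0,0.0,-0.35,0,0.05,0,0,0]

```text
clock: 18.38
tool_pos: [0.5015, -0.1802, 0.1542]
eef_rot: [0.068, 0.998, 0.001, -0.014]
contact_force: [0.4, -0.2, -2.6]
opening: 0.17
```

```bash
python3 - <<'E'
from h import *
for n in("top","scene","top"):
    s=snapshot(n); plane(s,-.138,.03)
    if n=="top": bread(s,.074,.5,.74,-.29,-.09); T=s
    else: save(s,"w3s.png",(220,160,320,250),8)
save(T,"w3.png",(250,150,310,210),8)
print(monitor.get_state()["clock"],monitor.get_state()["contact_force"])
E
python3 stand.py -.001 .0602 .15 4
```

```text
plane c [ 0.627  -0.1961  0.072 ] slope fwd -0.151 left 0.002 rms 0.0029 n 600
bread [ 622.2 -198.1] [108.8 106.3] 7.1
plane c [ 0.6148 -0.2075  0.0742] slope fwd -0.148 left -0.005 rms 0.0010 n 216
plane c [ 0.6287 -0.1974  0.072 ] slope fwd -0.149 left -0.012 rms 0.0030 n 580
bread [ 622.5 -198.2] [109.2 107. ] 7.1
18.525 [ 1.20131560e-03  4.71554796e-01 -2.37345979e+00]
[-0.59, 0.0, 0.03, 0.0, 0.0, 0.0, -0.58, 0.0, 0.04, 0.0, 0.0, 0.0, -0.59, 0.0, 0.03, 0.0, 0.0, 0.0, -0.59, -0.01, 0.03, 0.0, 0.0, 0.0]
TCP end [ 0.5247 -0.1835  0.1523]
```

View pics/w3s.png

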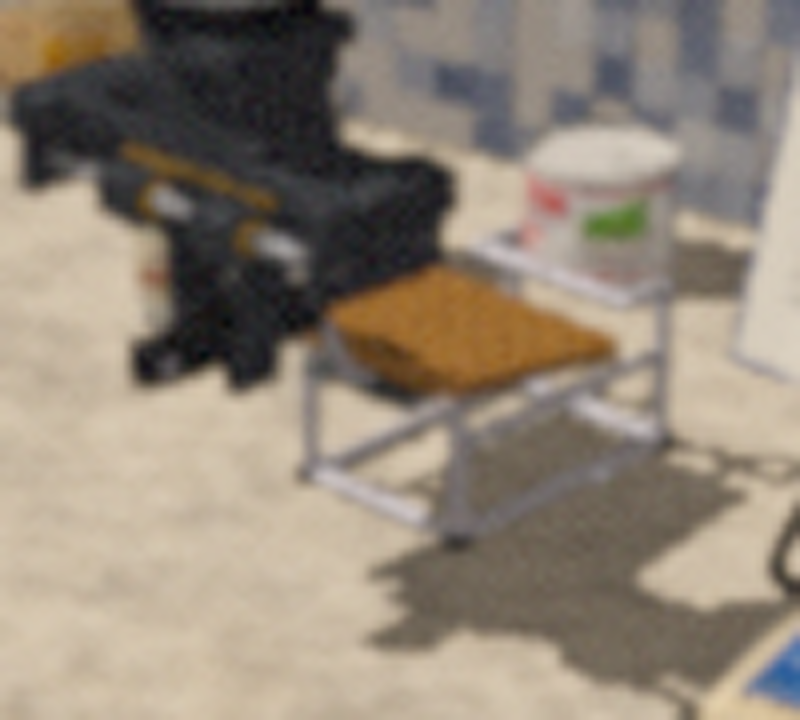

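Request:
carry_out:
  motion: [-0.4,0.0,0.03,0.0,0.0,0.0,-0.5,0.0,0.03,0.0,0.0,0.0,-0.59,0.0,0.03,0.0,0.0,0.0,-0.5,-0.01,0.03,0.0,0.0,0.0,-0.36,0,0.01,0,0,0,0,0,0,0,0,0]

```text
clock: 19.27
tool_pos: [0.5249, -0.1835, 0.1523]
eef_rot: [0.068, 0.998, 0.001, -0.013]
contact_force: [-0.0, 0.5, -2.7]
opening: 0.175
```

Run:
```python
from h import *
for n in("top","scene"):
    s=snapshot(n); plane(s,-.138,.03)
    if n=="top": bread(s,.072,.5,.76,-.29,-.09); T=s
    else: save(s,"w4s.png",(220,160,320,250),8)
print(monitor.get_state()["clock"],monitor.get_state()["contact_force"])
```

```text
plane c [ 0.6422 -0.1971  0.0715] slope fwd -0.151 left -0.005 rms 0.0029 n 455
bread [ 643.1 -201.4] [108.8 103.2] 7.9
plane c [0.7241 1.5562 0.0715] slope fwd 0.102 left 0.130 rms 0.0172 n 180
19.375 [ 0.14055183  0.31429863 -2.1737053 ]
```

View pics/w4s.png

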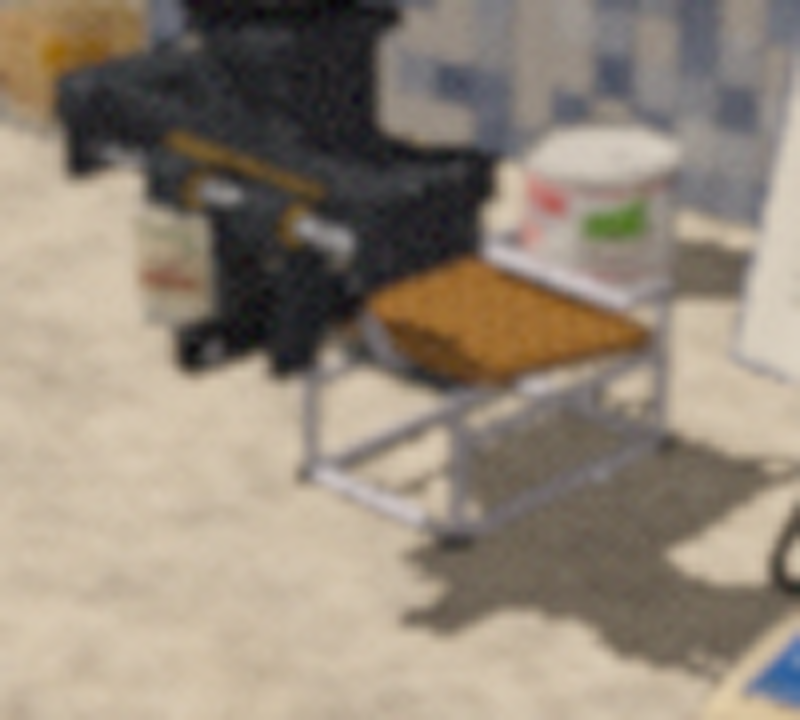

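```bash
python3 stand.py -.001 .0512 .01 8 -.001 .035 .01 6
```

```text
[0.09, 0.0, 0.23, 0.0, -0.012, 0.0, 0.14, 0.0, 0.32, 0.0, -0.016, 0.0, 0.16, 0.0, 0.38, 0.0, -0.02, 0.0, 0.19, 0.0, 0.41, 0.0, -0.022, 0.0, 0.2, 0.0, 0.41, 0.0, -0.022, 0.0, 0.19, 0.0, 0.37, 0.0, -0.02, 0.0, 0.17, 0.0, 0.31, 0.0, -0.017, 0.0, 0.12, 0.0, 0.21, 0.0, -0.011, 0.0]
TCP end [ 0.5131 -0.1819  0.1255]
[0.02, 0.0, 0.19, 0.0, 0.0, 0.0, 0.03, 0.0, 0.29, 0.0, 0.0, 0.0, 0.04, 0.0, 0.33, 0.0, 0.0, 0.0, 0.04, 0.0, 0.32, 0.0, 0.0, 0.0, 0.03, 0.0, 0.29, 0.0, 0.0, 0.0, 0.02, 0.0, 0.19, 0.0, 0.0, 0.0]
TCP end [ 0.5131 -0.1819  0.1093]
```

Request:
carry_out:
  motion: [0.09,0.0,0.23,0.0,-0.012,0.0,0.14,0.0,0.32,0.0,-0.016,0.0,0.16,0.0,0.38,0.0,-0.02,0.0,0.19,0.0,0.41,0.0,-0.022,0.0,0.2,0.0,0.41,0.0,-0.022,0.0,0.19,0.0,0.37,0.0,-0.02,0.0,0.17,0.0,0.31,0.0,-0.017,0.0,0.12,0.0,0.21,0.0,-0.011,0.0]

```text
clock: 20.38
tool_pos: [0.5125, -0.1817, 0.1253]
eef_rot: [0.068, 0.996, -0.004, 0.056]
contact_force: [-0.0, -0.5, -2.9]
opening: 0.178
```

Request:
carry_out:
  motion: [0.02,0.0,0.19,0.0,0.0,0.0,0.03,0.0,0.29,0.0,0.0,0.0,0.04,0.0,0.33,0.0,0.0,0.0,0.04,0.0,0.32,0.0,0.0,0.0,0.03,0.0,0.29,0.0,0.0,0.0,0.02,0.0,0.19,0.0,0.0,0.0,0,0,0,0,0,0]

```text
clock: 21.25
tool_pos: [0.513, -0.1819, 0.1092]
eef_rot: [0.068, 0.996, -0.004, 0.056]
contact_force: [-0.3, -0.0, -1.4]
opening: 0.176
```

Run:
```python
from h import *
for n in("top","scene"):
    s=snapshot(n); plane(s,-.138,.03)
    if n=="top": bread(s,.062,.5,.76,-.29,-.09); T=s
    else: save(s,"low.png",(220,160,320,250),8)
print(monitor.get_state()["clock"],monitor.get_state()["contact_force"])
```

```text
plane c [ 0.6366 -0.2004  0.0608] slope fwd -0.001 left -0.009 rms 0.0031 n 570
bread [ 641.2 -200.2] [110.  106.6] 9.3
plane c [0.7264 1.5543 0.072 ] slope fwd 0.059 left 0.106 rms 0.0164 n 199
21.35 [-0.28335408  0.0898412  -1.33165098]
```

View pics/low.png

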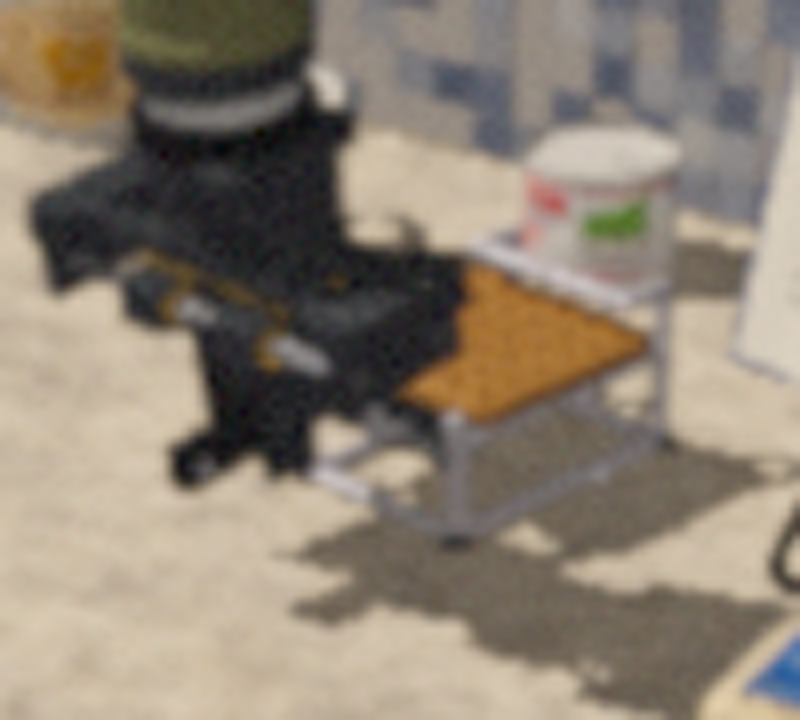

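```bash
python3 stand.py -.121 .035 .02 12; python3 plan.py .54 -.15 .06 -.13 0 5; python3 plan.py .585 .01 .05 -.13 0 10;python3 plan.py .585 .01 .006 -.13 0 5
```

```text
[0.61, 0.0, -0.08, 0.0, 0.001, 0.0, 0.81, 0.0, -0.1, 0.0, 0.0, 0.0, 0.98, 0.0, -0.12, 0.0, 0.001, 0.0, 1.11, 0.0, -0.13, 0.0, 0.001, 0.0, 1.18, 0.01, -0.15, 0.0, 0.001, 0.0, 1.23, 0.0, -0.14, 0.0, 0.001, 0.0, 1.23, 0.0, -0.15, 0.0, 0.001, 0.0, 1.18, 0.0, -0.14, 0.0, 0.001, 0.0]
[1.1, 0.0, -0.13, 0.0, 0.001, 0.0, 0.98, 0.0, -0.11, 0.0, 0.001, 0.0, 0.82, 0.01, -0.1, 0.0, 0.0, 0.0, 0.61, 0.0, -0.07, 0.0, 0.001, 0.0]
TCP end [ 0.395  -0.1654  0.1106]
[-0.51, 0.52, -0.55, 0.0, 0.016, -0.001, -0.74, 0.77, -0.82, 0.0, 0.023, -0.002, -0.79, 0.85, -0.93, 0.0, 0.025, -0.001, -0.7, 0.76, -0.85, 0.0, 0.023, -0.002, -0.46, 0.52, -0.59, 0.0, 0.016, -0.001]
TCP end [ 0.4289 -0.1355  0.15  ]
[-0.15, 1.05, 0.06, 0.0, 0.0, 0.0, -0.21, 1.45, 0.09, 0.0, 0.0, 0.0, -0.26, 1.74, 0.11, 0.0, 0.0, 0.0, -0.28, 1.94, 0.11, 0.0, 0.0, 0.0, -0.3, 2.04, 0.13, 0.0, 0.0, 0.0, -0.29, 2.04, 0.12, 0.0, 0.0, 0.0, -0.28, 1.94, 0.12, 0.0, 0.0, 0.0, -0.26, 1.75, 0.1, 0.0, 0.0, 0.0]
[-0.21, 1.44, 0.09, 0.0, 0.0, 0.0, -0.15, 1.06, 0.07, 0.0, 0.0, 0.0]
TCP end [0.4739 0.0246 0.14  ]
[0.0, 0.0, 0.67, 0.0, 0.0, 0.0, 0.0, 0.0, 0.98, 0.0, 0.0, 0.0, 0.0, 0.0, 1.09, 0.0, 0.0, 0.0, 0.0, 0.0, 0.99, 0.0, 0.0, 0.0, 0.0, 0.0, 0.67, 0.0, 0.0, 0.0]
TCP end [0.4739 0.0246 0.096 ]
```

Request:
carry_out:
  motion: [0.61,0.0,-0.08,0.0,0.001,0.0,0.81,0.0,-0.1,0.0,0.0,0.0,0.98,0.0,-0.12,0.0,0.001,0.0,1.11,0.0,-0.13,0.0,0.001,0.0,1.18,0.01,-0.15,0.0,0.001,0.0,1.23,0.0,-0.14,0.0,0.001,0.0,1.23,0.0,-0.15,0.0,0.001,0.0,1.18,0.0,-0.14,0.0,0.001,0.0]

```text
clock: 22.35
tool_pos: [0.4359, -0.1718, 0.1119]
eef_rot: [0.068, 0.996, -0.003, 0.049]
contact_force: [-1.0, 0.7, -2.4]
opening: 0.177
```

Request:
carry_out:
  motion: [1.1,0.0,-0.13,0.0,0.001,0.0,0.98,0.0,-0.11,0.0,0.001,0.0,0.82,0.01,-0.1,0.0,0.0,0.0,0.61,0.0,-0.07,0.0,0.001,0.0]

```text
clock: 22.85
tool_pos: [0.4007, -0.167, 0.1124]
eef_rot: [0.068, 0.997, -0.003, 0.047]
contact_force: [1.2, 0.2, -0.9]
opening: 0.168
```

```bash
python3 - <<'E'
from h import *
import json
s=snapshot("top"); plane(s,-.138,.03); bread(s,.062,.5,.76,-.29,-.09)
st=monitor.get_state(); print(st["clock"],st["contact_force"],st["tool_pos"])
json.dump({"p":list(map(float,st["tool_pos"])),"q":list(map(float,st["eef_rot"]))},open("cmd.json","w"))
E
python3 plan.py .518 -.12 .05 -.13 0 5; python3 plan.py .585 .01 .05 -.13 0 9;python3 plan.py .585 .01 .004 -.13 0 5
```

```text
plane c [ 0.6368 -0.2     0.0611] slope fwd -0.006 left -0.007 rms 0.0031 n 568
bread [ 641.7 -201. ] [108.3 107.3] 8.3
22.9 [-0.66291599  0.7415238  -1.74385945] [ 0.39996415 -0.16699658  0.11240295]
[-0.02, 0.94, -0.42, 0.0, 0.014, -0.001, -0.01, 1.39, -0.62, 0.0, 0.021, -0.002, -0.01, 1.53, -0.68, 0.0, 0.023, -0.001, 0.01, 1.39, -0.62, 0.001, 0.02, -0.002, 0.01, 0.94, -0.42, 0.0, 0.015, -0.001]
TCP end [ 0.4069 -0.1055  0.14  ]
[-0.36, 1.0, 0.0, 0.0, 0.0, 0.0, -0.5, 1.4, 0.0, 0.0, 0.0, 0.0, -0.61, 1.68, 0.0, 0.0, 0.0, 0.0, -0.67, 1.85, 0.0, 0.0, 0.0, 0.0, -0.68, 1.9, 0.0, 0.0, 0.0, 0.0, -0.67, 1.85, 0.0, 0.0, 0.0, 0.0, -0.61, 1.68, -0.01, 0.0, 0.0, 0.0, -0.5, 1.4, 0.0, 0.0, 0.0, 0.0]
[-0.36, 1.0, 0.0, 0.0, 0.0, 0.0]
TCP end [0.4739 0.0245 0.14  ]
[0.0, 0.0, 0.7, 0.0, 0.0, 0.0, 0.0, 0.0, 1.03, 0.0, 0.0, 0.0, 0.0, 0.0, 1.14, 0.0, 0.0, 0.0, 0.0, 0.0, 1.03, 0.0, 0.0, 0.0, 0.0, 0.0, 0.7, 0.0, 0.0, 0.0]
TCP end [0.4739 0.0245 0.094 ]
```

Request:
carry_out:
  motion: [-0.02,0.94,-0.42,0.0,0.014,-0.001,-0.01,1.39,-0.62,0.0,0.021,-0.002,-0.01,1.53,-0.68,0.0,0.023,-0.001,0.01,1.39,-0.62,0.001,0.02,-0.002,0.01,0.94,-0.42,0.0,0.015,-0.001]

```text
clock: 23.52
tool_pos: [0.4092, -0.1045, 0.1405]
eef_rot: [0.064, 0.998, -0.001, 0.001]
contact_force: [-1.8, -0.1, -2.3]
opening: 0.168
```

Request:
carry_out:
  motion: [-0.36,1.0,0.0,0.0,0.0,0.0,-0.5,1.4,0.0,0.0,0.0,0.0,-0.61,1.68,0.0,0.0,0.0,0.0,-0.67,1.85,0.0,0.0,0.0,0.0,-0.68,1.9,0.0,0.0,0.0,0.0,-0.67,1.85,0.0,0.0,0.0,0.0,-0.61,1.68,-0.01,0.0,0.0,0.0,-0.5,1.4,0.0,0.0,0.0,0.0]

```text
clock: 24.52
tool_pos: [0.4713, 0.0161, 0.1401]
eef_rot: [0.065, 0.998, -0.0, 0.001]
contact_force: [-0.5, 1.3, -1.0]
opening: 0.174
```

Request:
carry_out:
  motion: [-0.36,1.0,0.0,0.0,0.0,0.0,0.0,0.0,0.7,0.0,0.0,0.0,0.0,0.0,1.03,0.0,0.0,0.0,0.0,0.0,1.14,0.0,0.0,0.0,0.0,0.0,1.03,0.0,0.0,0.0,0.0,0.0,0.7,0.0,0.0,0.0,0,0,0,0,0,0]

```text
clock: 25.4
tool_pos: [0.4755, 0.0244, 0.0936]
eef_rot: [0.065, 0.998, -0.001, 0.001]
contact_force: [-0.6, 0.7, -1.6]
opening: 0.175
```

Request:
carry_out:
  motion: [0,0,0.1,0,0,0,0,0,0.1,0,0,0,0,0,0,0,0,0]

```text
clock: 25.78
tool_pos: [0.4759, 0.0243, 0.0922]
eef_rot: [0.065, 0.998, -0.0, 0.001]
contact_force: [0.4, -0.6, -1.0]
opening: 0.173
```

Request:
carry_out:
  motion: [0,0,0.1,0,0,0,0,0,0,0,0,0]

```text
clock: 26.02
tool_pos: [0.4758, 0.0243, 0.0911]
eef_rot: [0.065, 0.998, -0.0, 0.001]
contact_force: [-0.1, 0.6, -1.6]
opening: 0.173
```

Lower to contact, then release slowly.

Request:
carry_out:
  motion: [0,0,0.1,0,0,0,0,0,0.05,0,0,0,0,0,0,0,0,0]

```text
clock: 26.4
tool_pos: [0.4755, 0.0244, 0.0897]
eef_rot: [0.065, 0.998, -0.0, 0.001]
contact_force: [-1.9, -0.0, 2.3]
opening: 0.175
```

Request:
carry_out:
  motion: [0,0,0,0,0,0,0,0,0,0,0,0,0,0,0,0,0,0,0,0,0,0,0,0]
  hand: 5
  grip_force: 10

```text
clock: 26.9
tool_pos: [0.4758, 0.0244, 0.0896]
eef_rot: [0.065, 0.998, -0.0, 0.001]
contact_force: [-0.0, -0.1, -0.1]
opening: 0.567
```

Request:
carry_out:
  motion: [0,0,-1,0,0,0,0,0,-2,0,0,0,0,0,-3,0,0,0,0,0,-3,0,0,0,0,0,-3,0,0,0,0,0,-2,0,0,0,0,0,0,0,0,0]

```text
clock: 27.78
tool_pos: [0.4761, 0.0245, 0.2306]
eef_rot: [0.065, 0.998, -0.0, 0.002]
contact_force: [-0.6, -0.1, 0.6]
opening: 0.566
```

Run:
```python
from h import *
s=snapshot("top"); plane(s,-.138,.03); bread(s,.062,.5,.76,-.29,-.09)
s=snapshot("scene"); save(s,"end.png",(150,150,330,260),4.4)
print(monitor.get_state()["clock"],monitor.get_state()["tool_pos"])
```

```text
plane c [ 0.6432 -0.1962  0.0609] slope fwd -0.011 left -0.001 rms 0.0033 n 462
bread [ 642.  -200.3] [108.9 106. ] 8.7
27.875 [0.47525052 0.02418243 0.22908676]
```

Run:
```python
from h import *
for n in("top","scene"):
    s=snapshot(n); w=cloud(s)
    for t in("turner","mug","spice_jar","egg_box"):
        d=finder.masks_of(s,t)
        if not d: print(n,t,"none"); continue
        p=w[d[0]["pixels"]]; p=p[np.isfinite(p[:,0])]; r=cv2.minAreaRect(p[:,:2].astype(np.float32)*1000)
        print(n,t,round(d[0]["p"],2),d[0]["extent"],np.round(np.median(p,0),3),np.round(np.percentile(p[:,2],[2,50,98]),3),np.round(r[0],0),np.round(r[1],0))
        if t=="turner":
            b=p[(p[:,0]>.55)&(p[:,2]<.03)]; A=np.c_[b[:,:2]-b[:,:2].mean(0),np.ones(len(b))]; print("  blade",len(b),np.round(b.mean(0),4),np.round(np.linalg.lstsq(A,b[:,2],rcond=None)[0],3))
```

```text
top turner 0.92 [210.2, 186.7, 227.1, 220.1] [0.583 0.013 0.001] [-0.005  0.001  0.056] [569.  13.] [ 62. 123.]
  blade 329 [0.5897 0.0111 0.0011] [-0.016 -0.001  0.001]
top mug 0.66 [207.9, 134.8, 235.2, 160.8] [0.771 0.017 0.025] [0.    0.025 0.091] [777.  13.] [ 84. 112.]
top spice_jar 0.56 [212.6, 163.1, 228.8, 176.3] [ 0.684 -0.     0.093] [0.022 0.093 0.101] [689.   2.] [41. 41.]
top egg_box 0.68 [335.7, 211.6, 377.4, 242.2] [ 0.477 -0.496  0.069] [0.034 0.069 0.077] [ 476. -510.] [105. 169.]
scene turner 0.56 [184.9, 198.6, 234.3, 212.0] [0.536 0.016 0.01 ] [-0.003  0.01   0.056] [542.  55.] [147. 203.]
  blade 160 [0.5888 0.0097 0.0012] [-0.023 -0.016  0.001]
scene mug 0.59 [241.7, 170.7, 264.4, 199.8] [ 0.748 -0.016  0.061] [0.002 0.061 0.09 ] [757.   7.] [99. 79.]
scene spice_jar 0.83 [236.5, 171.3, 247.5, 200.4] [ 0.674 -0.011  0.058] [0.009 0.058 0.097] [682.  -3.] [47. 42.]
scene egg_box 0.79 [299.7, 240.1, 366.3, 283.2] [ 0.44  -0.522  0.059] [0.004 0.059 0.074] [ 503. -503.] [168. 155.]
```

Everything is in place, so I'm handing the job in.

```bash
python3 -c "
from plant import workorder; print(workorder.finish_job())"
```

```text
the job is handed in; nothing more can be done
None
```

I handed the job in after about 28 s of the 61 s, and `finish_job` reports no verdict. The bread is seated on the stand and the turner is back on the bare worktop.

**What I did:** I gripped the turner by its handle and pushed the bread against the sheet's rim with the blade. Then I slid the blade under the bread, lifted it and carried it to the stand. I hooked the far edge under the lip with the bread tilted 0.15 rad, lowered the near edge, drew the turner out and set it down between the sheet and the stand.

**Last checks:**

| Item | Measured | Limit |
|---|---|---|
| Bread tilt | about 0.01 rad | 0.06 rad |
| Bread top height | about 62 mm after a 1.4 mm depth correction (62 mm expected) | within 4 mm |
| Bread centre from seat | 3–4 mm | 16 mm |
| Bread squareness to stand | about 0.015 rad | 0.15 rad |
| Turner blade tilt | about 0.02 rad | 0.06 rad |

- **Bystanders:** the spice jar and egg box measured where they started, and so did the mug in the scene camera. The top camera put the mug's centre about 11 mm further out, but its outline there was ragged and its median position was unchanged.
- **Tilt on the blade:** during the carry the bread sat about 0.12 rad nose-down relative to the commanded blade angle. Its near edge was probably resting on the turner's neck. I allowed for this in the moves.
- **Not seen:** the final picture could not be viewed because the limit of 12 was reached, so the end state was checked by numbers only.

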